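Fetch the peeler from behind the jars

ROBOT

A 6-joint arm with a two-finger parallel gripper is mounted at the origin on the work surface; the furniture and walls round the work are solid. World frame = base frame: x ahead of the robot, y to its left, z up, the work surface at z = 0. Lengths are in mm, angles in rad, forces in N, time in s.
With the tool pointing down it reaches from about 150 to 775 mm from the base axis. Payload 6.1 kg.
Tool frame: the origin (TCP) lies between the finger pads; the fingertips stand 22 mm ahead of it and the grasp point (between the pads) lies 3 mm ahead of it; z points along the fingers, y is the line along which they close (so a half turn about z gives the same grasp; the last joint's range is limited). The gripper opens to 85 mm and grips with 20 to 120 N. Pads are 22 mm wide; open, the fingers measure 114 mm over their backs; the gripper's body (76 mm by 85 mm) begins 54 mm behind the grasp point. The pads swing forward as they close: fully open they stand 13 mm farther back than shut.
Start: joints at [0, 0.126, -0.04, 1.405, 0, 1.571], TCP at [524.984, -0, 253.295] pointing down, gripper open.
Joint ranges: [-2.72, 2.72], [-0.95, 1.95], [-1.27, 1.35], [-1.78, 2.02], [-1.46, 1.47], [-3.14, 3.14]. Speed limits (rad/s): [2.39, 2.39, 3.01, 3.14, 3.14, 3.14].

INTERFACE

Orientations are given as a unit quaternion [x, y, z, w].
In Python, from plant import bot, vision gives the robot as it stands. Calls block until the motion is done:
- bot.move_pose(position, orientation): joint-space move of the TCP to a pose.
- bot.move_straight(position, v=150, rotation=None, guard=None): straight line of the TCP; rotation=None keeps the orientation; v is the mean speed in mm/s. With guard (N) it stops when the force on the tool has changed by that much, and returns True; else False.
- bot.move_j(angles): joint-space move.
- bot.move_gripper(opening, f_grip=None): finger opening in mm; f_grip is the grip in N (None keeps the last); returns when the fingers have stopped.
- bot.dwell(seconds).
- bot.solve_ik(position, orientation): joint angles nearest the present ones, or None.
- bot.state(): the state.
- vision.get_image(name): name is "scene" or "side" or "wrist"; returns a dict with "image" (420x560x3 uint8, blue, green, red), "K" (3x3 intrinsics, pixels), "k1" (the pictures are not rectified: a ray, as slopes to the right and down, at radius r is drawn at 1 + k1 r^2 times it, then the intrinsics apply), "camera_from_world" (4x4, takes a point from world to camera coordinates). Camera axes: x right, y up, looking along -z (the intrinsics and any distortion apply to the point x, -y, -z); pixel columns grow to the right and rows downward; lengths in mm; the calibration is good to about 2 mm. A picture is of the moment at which its call begins. There is no depth.
A pose or a line that the arm cannot do raises bot.IKError and nothing moves.
- bot.close_job(): hands the job in; it is judged then, once.
The state is a dict: "t": time; "q": joint angles; "qd": joint speeds; "joint_efforts": joint torques, N m; "eef_pos": TCP position; "tool_rot": TCP orientation; "ft_force": force on the tool from outside, world axes, zero at the start; "ft_torque": the same for the moment, N m; "gripper_width": finger opening in mm; "grip_force": force on a finger pad.
Only numpy, scipy, OpenCV 4.12 (cv2) and the standard library are available. Lean on these libraries where they do the work, as an engineer would, in place of code of your own. Each camera call takes 0.05 s, during which the arm holds its last target. There are 200 camera calls.

TASK

Get the peeler out from behind the three containers in the wooden caddy. First clear all three containers one by one onto the cork mat, standing upright, with the peeler left where it lies; then lay the peeler on the middle of the cutting board, along its length; then put each container back upright in the same caddy stall, at the spot where it stood at the start. Do not tip a container over and do not disturb the lemon or the timer.

Things in the scene. Friction and masses are not known exactly. Their poses are not given: they have to be found in the camera images.
- spice_mid (a point): clear round spice jar with a wide yellow screw cap, 42 mm across, 96 mm tall (the cap is the top 20 mm), 0.11 kg; the point is its centre, 48 mm above its underside; z up. At the start it stands in one of the caddy's three stalls (any of them)
- shaker_mid (a point): glass shaker with white filling and a grey domed top, 44 mm across up to 74 mm height, narrowing to 34 mm at the dome, 90 mm tall, 0.1 kg; the point is its centre, 45 mm above its underside; z up. At the start in one of the three stalls
- glassjar_mid (a point): short clear glass jar with a plain grey steel screw lid and a pale paper label, 50 mm across, 75 mm tall, 0.15 kg; the point is its centre, about 37 mm above its underside; z up. At the start in one of the three stalls
- peeler_mid (a point): green-handled vegetable peeler lying flat, 170 mm long (its x axis), 25 mm wide (y), 18 mm high, 0.05 kg; the handle is its -x half (24 mm wide, 17 mm high; best gripped across, 20 mm from the centre), the blade the slimmer and lower +x end; the point is its centre, 9 mm above its underside. At the start it lies across the caddy close behind the three containers, which leave no room for a gripper; with them gone there is 45 mm of free flat floor behind it
- caddy: fixed open wooden tray, 154 mm deep (x, from its front lip to the back) and 208 mm wide (y); origin at the centre of its underside. Its floor is 6 mm above the worktop and its lips and dividers reach 12 mm. Along the front are three stalls, each 64 by 64 mm inside, centred at x = -0.041 and y = -0.068, 0, +0.068 m, open to the back; behind them lies the peeler, at about x = +0.016 m
- mat: fixed flat cork mat, 240 mm long (x), 110 mm wide (y), 6 mm thick; origin at the centre of its underside. It lies to the left or to the right of the caddy
- board: fixed cutting board of pale wood with a small dark dot near one end, 230 mm long (x), 120 mm wide (y), 14 mm thick; origin at the centre of its underside. It lies on the other side of the caddy from the mat
- lemon_mid (a point): bystander: a lemon, 70 x 51 x 50 mm, loose on the worktop between caddy and robot; the point is its centre, 25 mm up
- timer_mid (a point): bystander: a white round wind-up kitchen timer, 68 mm across, 58 mm tall, loose on the worktop between caddy and robot; the point is its centre, 29 mm up

How it is judged (in metres and radians):
On the way, in this order (a step that is already met when the one before it is completed fails the run):
1. all three containers stand upright and released on the cork mat while the peeler has not been moved by more than 30 mm (x of spice_mid in the frame of mat between -0.12 and 0.12 m and y of spice_mid in the frame of mat between -0.055 and 0.055 m and z of spice_mid in the frame of mat between 0.049 and 0.059 m and angle between each of spice_mid, shaker_mid, glassjar_mid's own z axis and vertical below 0.15 rad and contact force between each of spice, shaker, glassjar and the fingers below 0.2 N and x of shaker_mid in the frame of mat between -0.12 and 0.12 m and y of shaker_mid in the frame of mat between -0.055 and 0.055 m and z of shaker_mid in the frame of mat between 0.046 and 0.056 m and x of glassjar_mid in the frame of mat between -0.12 and 0.12 m and y of glassjar_mid in the frame of mat between -0.055 and 0.055 m and z of glassjar_mid in the frame of mat between 0.0385 and 0.0485 m and distance of peeler_mid from where it was at the start of the episode below 0.03 m), for 0.2 s.
2. the peeler lies released on the middle of the cutting board along its length, with all three containers still on the mat (horizontal distance between peeler_mid and board below 0.02 m and angle between the x axis of peeler_mid and the x axis of board, either way round below 0.2 rad and z of peeler_mid in the frame of board between 0.015 and 0.03 m and contact force between each of peeler, spice, shaker, glassjar and the fingers below 0.2 N and x of spice_mid in the frame of mat between -0.12 and 0.12 m and y of spice_mid in the frame of mat between -0.055 and 0.055 m and z of spice_mid in the frame of mat between 0.049 and 0.059 m and angle between each of spice_mid, shaker_mid, glassjar_mid's own z axis and vertical below 0.15 rad and x of shaker_mid in the frame of mat between -0.12 and 0.12 m and y of shaker_mid in the frame of mat between -0.055 and 0.055 m and z of shaker_mid in the frame of mat between 0.046 and 0.056 m and x of glassjar_mid in the frame of mat between -0.12 and 0.12 m and y of glassjar_mid in the frame of mat between -0.055 and 0.055 m and z of glassjar_mid in the frame of mat between 0.0385 and 0.0485 m), for 0.2 s.
At the end, for the whole second after the job is handed in: The peeler lies on the cutting board, its centre within 20 mm of the board's centre and along its length within 0.2 rad; each container stands upright (within 0.15 rad) in the caddy within 15 mm of where it stood at the start; everything is released and at rest (horizontal distance between peeler_mid and board below 0.02 m and angle between the x axis of peeler_mid and the x axis of board, either way round below 0.2 rad and z of peeler_mid in the frame of board between 0.015 and 0.03 m and contact force between peeler and the fingers below 0.2 N and linear speed of each of peeler, spice, shaker, glassjar below 0.02 m/s and distance of each of spice_mid, shaker_mid, glassjar_mid from where it was at the start of the episode below 0.015 m and angle between each of spice_mid, shaker_mid, glassjar_mid's own z axis and vertical below 0.15 rad); the robot touches nothing.
It fails at once if a container is tipped over (more than 0.6 rad) (angle between any of spice_mid, shaker_mid, glassjar_mid's own z axis and vertical above 0.6 rad).
It fails at once if the lemon or the timer is moved by more than 25 mm (distance of any of lemon_mid, timer_mid from where it was at the start of the episode above 0.025 m).
It also fails if it takes over 131 s, if anything falls off the work surface, if the arm or the gripper's body presses on something with over 40 N, if the wrist force passes 120 N, or if a joint passes its speed limit or range.

## Working session

There is one attempt and no reset: what is moved stays moved. The work goes in short steps, each a Python script; the robot and the scene stay as the last script left them, time stands still between calls to the robot, and variables do not carry over. Pictures are saved under pics/ and viewed, at most 14 in all, crops included, and the job is handed in when it is done.

```bash
ls; mkdir -p pics; cat > h.py <<'E'
import numpy as np, cv2
from plant import bot, vision
def ray(im,u,v):
    K,k1=im["K"],im["k1"]
    d=np.array([(u-K[0,2])/K[0,0],(v-K[1,2])/K[1,1]]); s=d.copy()
    for _ in range(20): s=d/(1+k1*(s@s))
    T=np.array(im["camera_from_world"]); R=T[:3,:3]
    w=R.T@np.array([s[0],-s[1],-1]); return -R.T@T[:3,3], w/np.linalg.norm(w)
def onz(im,u,v,z):
    o,w=ray(im,u,v); return o+w*(z-o[2])/w[2]
def tri(obs):
    A=np.zeros((3,3));b=np.zeros(3)
    for im,u,v in obs:
        o,w=ray(im,u,v);P=np.eye(3)-np.outer(w,w);A+=P;b+=P@o
    x=np.linalg.solve(A,b)
    return x,[float(np.linalg.norm(np.cross(x-ray(im,u,v)[0],ray(im,u,v)[1]))) for im,u,v in obs]
def proj(im,p):
    T=np.array(im["camera_from_world"]);c=T[:3,:3]@np.array(p)+T[:3,3]
    s=np.array([c[0],-c[1]])/-c[2]; s=s*(1+im["k1"]*(s@s)); return im["K"][:2,:2]@s+im["K"][:2,2]
E
python3 - <<'E'
from h import *
import pickle
for n in ["scene","side","wrist"]:
    im=vision.get_image(n); cv2.imwrite(f"pics/{n}0.png",im["image"]); pickle.dump(im,open(f"{n}0.pkl","wb"))
    T=np.array(im["camera_from_world"]);print(n,im["K"].tolist(),im["k1"],(-T[:3,:3].T@T[:3,3]).round(),(T[:3,:3].round(2)).tolist())
print(bot.state()["tool_rot"],bot.state()["t"])
E
```

```text
pics
scene [[403.5975498523885, 0.0, 280.3484078684946], [0.0, 403.5975498523885, 214.0215743078368], [0.0, 0.0, 1.0]] -0.04251304345295859 [137. 427. 715.] [[-0.76, -0.65, -0.02], [0.48, -0.58, 0.66], [-0.44, 0.49, 0.75]]
side [[485.3185412669429, 0.0, 281.4767617743806], [0.0, 485.3185412669429, 210.2460377455112], [0.0, 0.0, 1.0]] -0.025945212952047887 [  381. -1047.   632.] [[0.99, -0.11, -0.01], [0.06, 0.46, 0.89], [-0.1, -0.88, 0.46]]
wrist [[319.72502104305755, 0.0, 276.4823408387652], [0.0, 319.72502104305755, 214.70663289579778], [0.0, 0.0, 1.0]] -0.01601765532754172 [524.  80. 374.] [[1.0, 0.0, -0.0], [-0.0, 0.95, -0.32], [0.0, 0.32, 0.95]]
[ 7.07107041e-01  7.07106265e-01 -4.45615215e-04 -4.03931040e-04] 0.15
```

View pics/scene0.png

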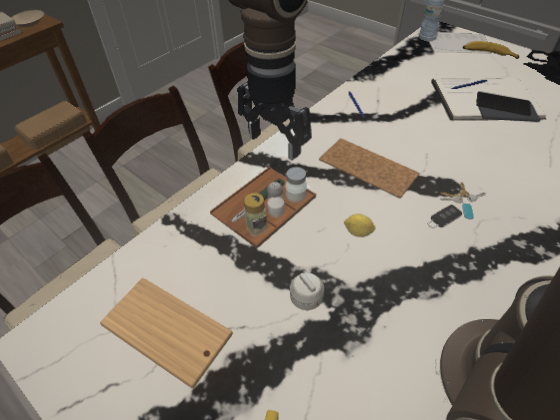

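View pics/side0.png

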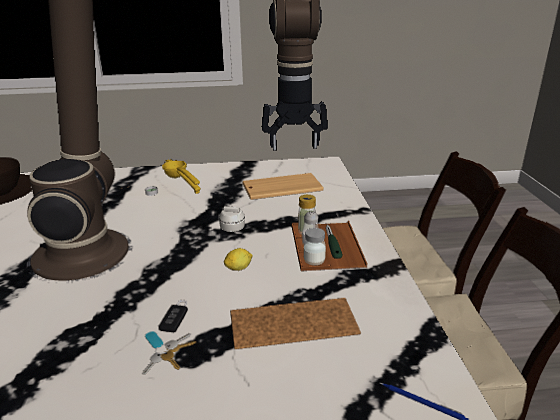

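View pics/wrist0.png

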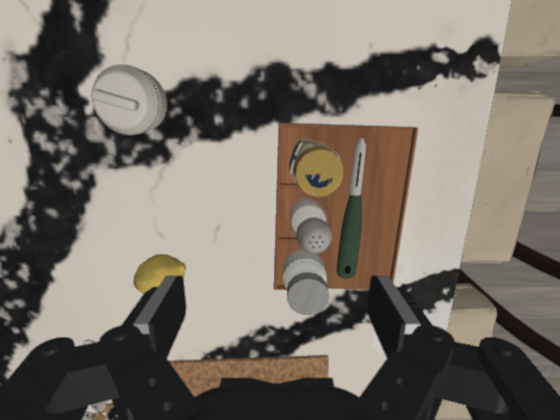

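The scene shows the board at left (scene px 165,330), the mat at right (370,167) and the caddy between them. In the wrist view the spice cap is at (318,171), the shaker dome at (316,236), the jar lid at (307,294) and the peeler at (352,210), with its handle towards -y. Next I'll take two better-placed wrist views.

```bash
python3 - <<'E'
from h import *
import pickle
q=bot.state()["tool_rot"]
ims=[]
for i,p in enumerate([[600,60,253],[600,-60,253]]):
    bot.move_pose(p,q); im=vision.get_image("wrist"); pickle.dump(im,open(f"w{i}.pkl","wb")); ims.append(im["image"])
cv2.imwrite("pics/w01.png",np.hstack([a[:, :] for a in ims])[:, :])
m=cv2.imread("pics/w01.png"); cv2.imwrite("pics/w01.png",cv2.resize(m,(800,300)))
# planar things by colour
def quad(f,lo,hi,z,amin=300):
    im=pickle.load(open(f,"rb")); hsv=cv2.cvtColor(im["image"],cv2.COLOR_BGR2HSV)
    mk=cv2.morphologyEx(cv2.inRange(hsv,lo,hi),cv2.MORPH_CLOSE,np.ones((5,5)))
    for c in cv2.findContours(mk,0,1)[0]:
        if cv2.contourArea(c)<amin: continue
        h=cv2.convexHull(c)[:,0]
        P=np.array([onz(im,*p,z)[:2] for p in h.astype(float)],np.float32)
        r=cv2.minAreaRect(P); print(f,z,h.mean(0).round(),cv2.contourArea(c),np.round(r[0],1),np.round(r[1],1),round(r[2],1))
for f in ["scene0.pkl","side0.pkl"]:
    quad(f,(8,70,60),(25,220,255),14,1200)
    quad(f,(8,70,60),(25,220,255),6,1200)
for f in ["w0.pkl","w1.pkl"]: quad(f,(3,100,50),(16,230,200),12,3000)
for n,u,v in [("scene0",165,330),("scene0",370,167),("scene0",228,215),("w0",345,150),("w0",400,200)]:
    im=pickle.load(open(n+".pkl","rb"))["image"]; print(n,u,v,cv2.cvtColor(im,cv2.COLOR_BGR2HSV)[v,u])
E
```

```text
scene0.pkl 14 [170. 329.] 7134.5 [528.6 318.6] [230.5 120. ] 8.8
scene0.pkl 14 [258. 209.] 3806.5 [597.4 -35.3] [211.7 156.8] 88.4
scene0.pkl 14 [376. 168.] 2540.5 [ 476.5 -303. ] [236.2 111.7] 2.4
scene0.pkl 14 [ 53. 136.] 3221.5 [1284.5  172.1] [213.  305.9] 0.6
scene0.pkl 6 [170. 329.] 7134.5 [533.1 317.3] [233.2 121.3] 8.8
scene0.pkl 6 [258. 209.] 3806.5 [602.6 -40.6] [214.1 158.6] 88.4
scene0.pkl 6 [376. 168.] 2540.5 [ 480.3 -311.3] [238.9 113. ] 2.4
scene0.pkl 6 [ 53. 136.] 3221.5 [1297.6  169.2] [215.4 309.4] 0.6
side0.pkl 14 [297. 321.] 4595.5 [ 479.8 -325. ] [236.1 112.7] 2.8
side0.pkl 14 [ 83. 262.] 1913.5 [ 26.9 -43.5] [216.5 156.6] 33.8
side0.pkl 14 [322. 250.] 1927.5 [598.7 -50.7] [220.3 155. ] 88.3
side0.pkl 14 [289. 189.] 1566.0 [539.  254.6] [230.4 241.7] 9.0
side0.pkl 14 [75. 79.] 1431.0 [-1326.9  4986. ] [ 139.  8916.7] 15.2
side0.pkl 6 [297. 321.] 4595.5 [ 481.  -315.6] [239.2 114.2] 2.8
side0.pkl 6 [ 83. 262.] 1913.5 [ 22.4 -30.5] [219.3 158.6] 33.8
side0.pkl 6 [322. 250.] 1927.5 [601.6 -37.8] [223.2 157. ] 88.3
side0.pkl 6 [289. 189.] 1566.0 [541.1 271.5] [233.4 244.9] 9.0
side0.pkl 6 [75. 79.] 1431.0 [-1349.   5064.1] [ 140.8 9032.2] 15.2
w0.pkl 12 [279. 224.] 12237.5 [600.  -40.1] [211.1 151.7] 88.7
w1.pkl 12 [213. 351.] 6002.0 [ 521.2 -306.8] [156.5 108.3] 1.9
w1.pkl 12 [272. 148.] 19527.5 [599.5 -39.4] [205.8 151.6] 88.3
scene0 165 330 [ 16 108 175]
scene0 370 167 [ 14 110 132]
scene0 228 215 [ 12 129 127]
w0 345 150 [ 16  26 189]
w0 400 200 [ 16  25 191]
```

View pics/w01.png

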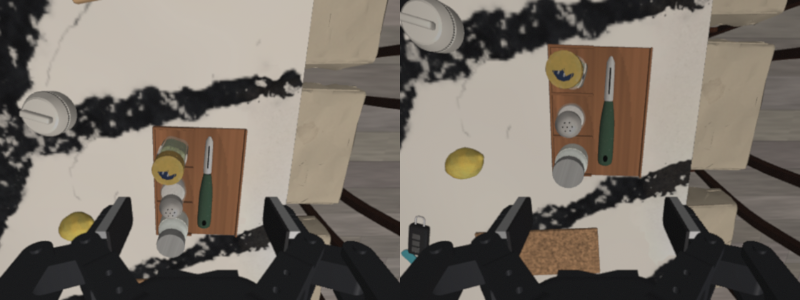

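Both wrist views (shown at half scale) have the three container tops and the peeler unobstructed. I'll crop at higher zoom to segment the tops.

```bash
python3 - <<'E'
from h import *
import pickle
I=[pickle.load(open(f"w{i}.pkl","rb")) for i in (0,1)]
a=[I[0]["image"][170:370,200:360],I[1]["image"][50:280,190:350]]
out=np.zeros((600,800,3),np.uint8)
for k,c in enumerate(a):
    c=cv2.resize(c,None,fx=2.5,fy=2.5,interpolation=cv2.INTER_CUBIC); out[:c.shape[0],400*k:400*k+400]=c[:600]
cv2.imwrite("pics/crop.png",out)
for lo,hi,nm,am in [((18,100,90),(32,255,255),"yellow",300),((60,40,15),(95,255,160),"green",200)]:
  for im in I:
    m=cv2.morphologyEx(cv2.inRange(cv2.cvtColor(im["image"],cv2.COLOR_BGR2HSV),lo,hi),cv2.MORPH_CLOSE,np.ones((5,5)))
    for c in cv2.findContours(m,0,1)[0]:
        if cv2.contourArea(c)>am:
            print(nm,cv2.contourArea(c),cv2.fitEllipse(cv2.convexHull(c)),cv2.minAreaRect(c))
E
```

```text
yellow 1239.0 ((105.45628356933594, 316.0842590332031), (34.496707916259766, 50.438785552978516), 61.50099563598633) ((105.03845977783203, 315.30767822265625), (32.72731018066406, 49.645668029785156), 56.3099365234375)
yellow 1563.0 ((235.4998016357422, 234.87928771972656), (44.6640625, 48.82640838623047), 22.710586547851562) ((235.0, 234.5), (47.0, 44.0), 90.0)
yellow 1716.5 ((89.64236450195312, 228.52098083496094), (41.87067794799805, 54.27885055541992), 75.10006713867188) ((89.25, 228.75), (49.64775848388672, 44.90433883666992), 18.434947967529297)
yellow 2119.0 ((229.59561157226562, 96.77808380126953), (50.97806167602539, 54.566184997558594), 152.67991638183594) ((229.5, 96.5), (53.0, 51.0), 90.0)
green 1012.5 ((287.2643737792969, 283.0405578613281), (17.48599624633789, 84.79978942871094), 3.8976686000823975) ((287.0939025878906, 281.1852722167969), (16.45806884765625, 74.02568054199219), 4.085616588592529)
green 210.5 ((10.897025108337402, 359.304443359375), (16.576494216918945, 24.619226455688477), 122.32650756835938) ((11.584074974060059, 357.2610778808594), (23.04766082763672, 11.853082656860352), 41.18592834472656)
green 1380.5 ((288.7231750488281, 189.73548889160156), (19.872074127197266, 102.60853576660156), 3.433443546295166) ((288.8482360839844, 186.4280242919922), (18.588729858398438, 87.57911682128906), 3.5763344764709473)
```

View pics/crop.png

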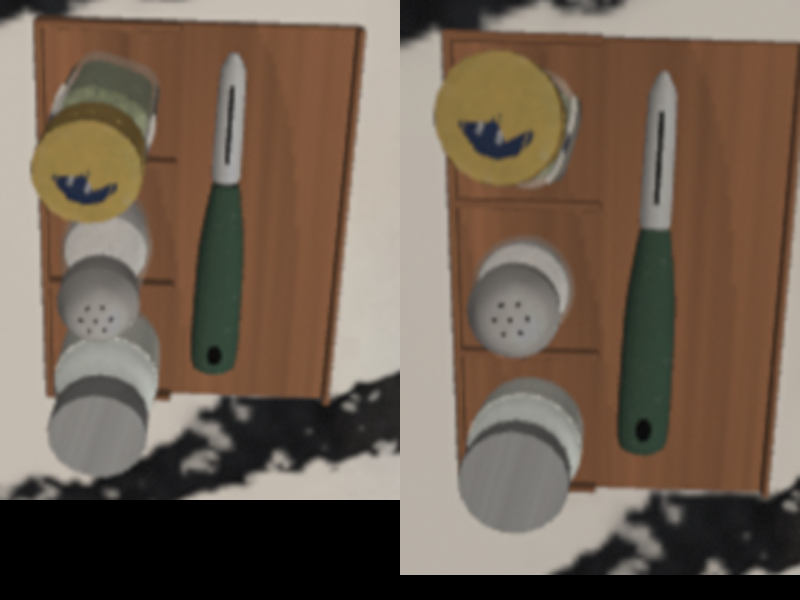

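The crops show the spice top at (88,172) left and (100,118) right. The shaker holes are at (97,320) and (110,319), and the jar lid at (98,427) and (115,481). The peeler tips are at (236,53)/(264,72) for the blade and (213,373)/(241,454) for the handle. I'll triangulate these.

```bash
python3 - <<'E'
from h import *
import pickle
A,B=[pickle.load(open(f"w{i}.pkl","rb")) for i in (0,1)]
P={}
pk={"spice":((88,172),(100,118)),"shaker":((97,320),(110,319)),"jar":((98,427),(115,481)),"ptip":((236,53),(264,72)),"pend":((213,373),(241,454)),
"cadFL":((36,18),(43,30)),"cadBL":((364,28),(408,42)),"cadBR":((327,402),(366,494))}
for n,(a,b) in pk.items():
    x,r=tri([(A,200+a[0]/2.5,170+a[1]/2.5),(B,190+b[0]/2.5,50+b[1]/2.5)]); P[n]=x; print(n,x.round(1),np.round(r,1))
c=(P["ptip"]+P["pend"])/2; d=(P["ptip"]-P["pend"]); print("peeler",c.round(1),np.linalg.norm(d).round(1),np.degrees(np.arctan2(d[1],d[0])))
for n,z in [("spice",102),("shaker",96),("jar",81),("ptip",14),("pend",15)]:
    a,b=pk[n]; print(n,onz(A,200+a[0]/2.5,170+a[1]/2.5,z).round(1),onz(B,190+b[0]/2.5,50+b[1]/2.5,z).round(1))
# heights of flat surfaces: board dot & mat corners across scene/side
S=pickle.load(open("scene0.pkl","rb")); D=pickle.load(open("side0.pkl","rb"))
def hull(im,seed):
    m=cv2.morphologyEx(cv2.inRange(cv2.cvtColor(im["image"],cv2.COLOR_BGR2HSV),(8,70,60),(25,220,255)),cv2.MORPH_CLOSE,np.ones((5,5)))
    for c in cv2.findContours(m,0,1)[0]:
        if cv2.pointPolygonTest(c,seed,False)>0:
            h=cv2.convexHull(c); e=0.02*cv2.arcLength(h,True); return cv2.approxPolyDP(h,e,True)[:,0]
for nm,s1,s2,z in [("mat",(370,167),(297,321),6),("board",(165,330),(285,186),14)]:
    h1,h2=hull(S,s1).astype(float),hull(D,s2).astype(float)
    w2=np.array([onz(D,*p,z)[:2] for p in h2])
    for p in h1:
        w=onz(S,*p,z)[:2]; j=np.argmin(((w2-w)**2).sum(1)); x,r=tri([(S,*p),(D,*h2[j])]); print(nm,p,h2[j],x.round(1),np.round(r,1))
for n,u,v,z in [("lemon",360,225,25),("timer",307,292,29)]: print(n,onz(S,u,v,z))
E
```

```text
spice [561.6  27.2 102.5] [0.1 0.1]
shaker [561.5 -39.5  96.2] [0.4 0.4]
jar [ 556.9 -112.3   71.8] [0. 0.]
ptip [619.5  48.5   8.7] [0.5 0.5]
pend [ 610.6 -120.5   20.5] [0.3 0.3]
cadFL [526.9  65.    9.3] [0.4 0.4]
cadBL [679.5  60.4   7.4] [0. 0.]
cadBR [ 673.  -145.2   12.1] [0.3 0.3]
peeler [615.1 -36.   14.6] 169.6 86.97839598282941
spice [561.6  27.  102. ] [561.5  27.2 102. ]
shaker [561.8 -39.6  96. ] [561.1 -39.6  96. ]
jar [ 558.3 -104.5   81. ] [ 558.2 -108.3   81. ]
ptip [619.8  49.8  14. ] [618.7  48.1  14. ]
pend [ 611.1 -124.6   15. ] [ 610.5 -122.7   15. ]
mat [319. 158.] [345. 298.] [ 597.2 -256.5    5.4] [0.1 0.1]
mat [342. 139.] [360. 331.] [ 598.8 -361.8    6.3] [3.4 3.4]
mat [418. 174.] [234. 348.] [ 365.  -370.9    1.7] [0.8 0.8]
mat [399. 197.] [230. 311.] [ 360.8 -266.     3.3] [1.8 1.8]
board [142. 278.] [323. 187.] [652.3 278.7  11.7] [0.3 0.3]
board [231. 331.] [251. 199.] [431.1 240.9   4. ] [1.1 1.1]
board [193. 387.] [243. 181.] [409.8 357.6  10.4] [2.2 2.2]
board [100. 322.] [311. 173.] [634.5 392.3  11.4] [0.1 0.1]
lemon [ 379.98253449 -114.3213357    25.        ]
timer [365.55952352  95.85367745  29.        ]
```

```bash
cat >> h.py <<'E'
Q=np.array([2**-.5,2**-.5,0,0])
OBJ={"jar":((558,-107),62,(565,-309.5)),"shaker":((561.4,-39.5),60,(480.5,-313.5)),"spice":((561.5,27.1),88,(396,-317))}
HI=215
def transfer(a,b,z,f=35):
    S=lambda x,y,zz,v,**k: bot.move_straight([x,y,zz],v=v,rotation=Q,**k)
    p=bot.state()["eef_pos"]
    if p[2]<HI-2: S(p[0],p[1],HI,250)
    bot.move_gripper(66); S(*a,HI,350)
    g=S(*a,z,140,guard=8)
    print("down",g,bot.state()["eef_pos"].round(1) if g else "")
    if g: return False
    bot.move_gripper(20,f_grip=f); w=bot.state(); print("w",round(w["gripper_width"],1),round(w["grip_force"],1))
    S(*a,HI,200); S(*b,HI,300); print("held",round(bot.state()["gripper_width"],1))
    S(*b,z+25,200); g=S(*b,z+0.3,60,guard=12); s=bot.state(); print("set",g,s["eef_pos"].round(1))
    bot.move_gripper(66); S(*b,HI,250); print("t",round(bot.state()["t"],1)); return True
E
python3 - <<'E'
from h import *
import pickle
a,z,b=OBJ["jar"]; transfer(a,b,z)
for n in("scene","wrist"):
    im=vision.get_image(n); pickle.dump(im,open(n+"1.pkl","wb")); cv2.imwrite(f"pics/{n}1.png",im["image"])
E
```

```text
down False 
w 47.8 35.7
held 47.5
set True [ 565.1 -309.6   62.9]
t 7.5
```

View pics/scene1.png

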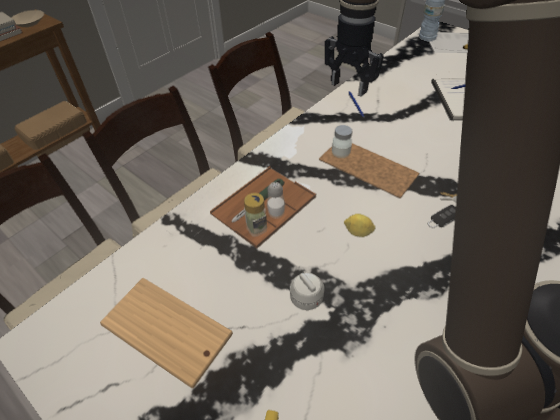

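The jar stands upright on the far end of the mat (scene px 342,140), and the peeler and other containers haven't moved. Next are the shaker and the spice jar.

```bash
python3 - <<'E'
from h import *
import pickle
for n in("shaker","spice"):
    a,z,b=OBJ[n]
    if not transfer(a,b,z): break
else:
    bot.move_straight([600,-60,253],v=300,rotation=Q)
    o=[]
    for n in("scene","wrist"):
        im=vision.get_image(n); pickle.dump(im,open(n+"2.pkl","wb")); o.append(im["image"])
    cv2.imwrite("pics/m2.png",cv2.resize(np.hstack(o),(800,300)))
E
```

```text
down False 
w 37.6 35.0
held 38.0
set True [ 480.3 -313.7   60.9]
t 15.1
down False 
w 42.5 35.1
held 42.6
set True [ 395.7 -317.5   89. ]
t 22.2
```

View pics/m2.png

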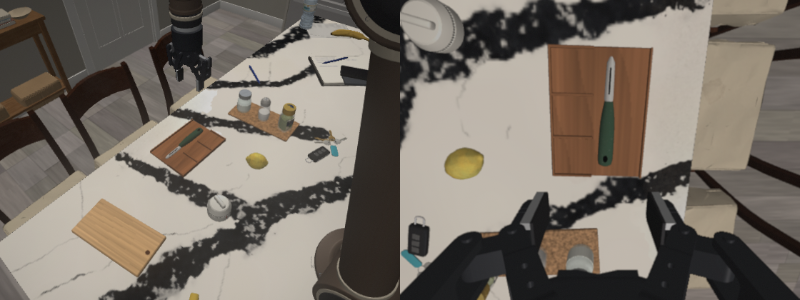

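All three containers stand upright on the mat (scene 245,100 / 265,108 / 288,116) and the peeler is untouched in the caddy (wrist 607,110). Now I'll move the peeler.

```bash
cat > peel.py <<'E'
from h import *
import pickle
from scipy.spatial.transform import Rotation as R
rot=lambda d:(R.from_euler("z",d,degrees=True)*R.from_quat(Q)).as_quat()
im=pickle.load(open("wrist2.pkl","rb"))
m=cv2.morphologyEx(cv2.inRange(cv2.cvtColor(im["image"],cv2.COLOR_BGR2HSV),(60,40,15),(95,255,160)),cv2.MORPH_CLOSE,np.ones((5,5)))
c=[c for c in cv2.findContours(m,0,1)[0] if cv2.contourArea(c)>800 and c[:,0,0].mean()>200][0]
P=np.array([onz(im,*p,15)[:2] for p in c[:,0].astype(float)],np.float32)
r=cv2.minAreaRect(P); print("handle",r)
A=pickle.load(open("w0.pkl","rb"))
print("tri",tri([(A,287.1,281.2),(pickle.load(open("w1.pkl","rb")),288.8,186.4)]))
C=np.array([615.,-36.]); yaw=87.
d=lambda y:np.array([np.cos(np.radians(y)),np.sin(np.radians(y))])
g=C-20*d(yaw); B=np.array([530.,318.3]); by=8.8
for dy in(by-90,by+90):
    t=B-20*d(by+(0 if dy<0 else 180)); print(dy,t,bot.solve_ik([*t,120],rot(dy)))
print(g)
E
python3 peel.py
```

```text
handle ((612.61181640625, -69.211181640625), (104.11380767822266, 21.963825225830078), 87.23981475830078)
tri (array([612.75605935, -66.41353632,  16.70206467]), [0.047436256303541514, 0.04743625630362083])
-81.2 [510.23543237 315.24028327] [ 0.5534289   0.29583855 -0.12155904  1.15339873  0.         -2.74175273]
98.8 [549.76456763 321.35971673] [ 0.52897474  0.36411419 -0.02697039  1.17971175  0.          0.37538577]
[613.95328088 -55.9725907 ]
```

```bash
cat >> peel.py <<'E'
r0=rot(yaw-90); r1=rot(by+90); t=B-20*d(by+180)
bot.move_gripper(37)
bot.move_straight([*g,120],v=300,rotation=r0)
hit=bot.move_straight([*g,29],v=50,rotation=r0,guard=5)
z=bot.state()["eef_pos"][2]; print("hit",hit,z)
if hit: bot.move_straight([*g,z+1.5],v=30,rotation=r0); z+=1.5
bot.move_gripper(5,f_grip=35); s=bot.state(); print(s["gripper_width"],s["grip_force"])
bot.move_straight([*g,150],v=150,rotation=r0)
bot.move_pose([*t,150],r1); print("held",bot.state()["gripper_width"])
bot.move_straight([*t,z+18],v=150,rotation=r1)
print(bot.move_straight([*t,z+7.5],v=40,rotation=r1,guard=6),bot.state()["eef_pos"])
im=vision.get_image("scene"); 
bot.move_gripper(40)
bot.move_straight([*t,215],v=250,rotation=r1)
bot.move_straight([530,260,253],v=250,rotation=Q)
o=[]
for n in("scene","wrist"):
    im=vision.get_image(n); pickle.dump(im,open(n+"3.pkl","wb")); o.append(im["image"])
cv2.imwrite("pics/m3.png",cv2.resize(np.hstack(o),(800,300))); print(bot.state()["t"])
E
python3 peel.py
```

```text
handle ((612.61181640625, -69.211181640625), (104.11380767822266, 21.963825225830078), 87.23981475830078)
tri (array([612.75605935, -66.41353632,  16.70206467]), [0.047436256303541514, 0.04743625630362083])
-81.2 [510.23543237 315.24028327] [ 0.5534289   0.29583855 -0.12155904  1.15339873  0.         -2.74175273]
98.8 [549.76456763 321.35971673] [ 0.52897474  0.36411419 -0.02697039  1.17971175  0.          0.37538577]
[613.95328088 -55.9725907 ]
hit False 29.33103307333633
23.562921958490318 34.920440912246704
held 23.6394120864899
True [550.40913428 321.83101902  37.36151933]
33.4667
```

View pics/m3.png

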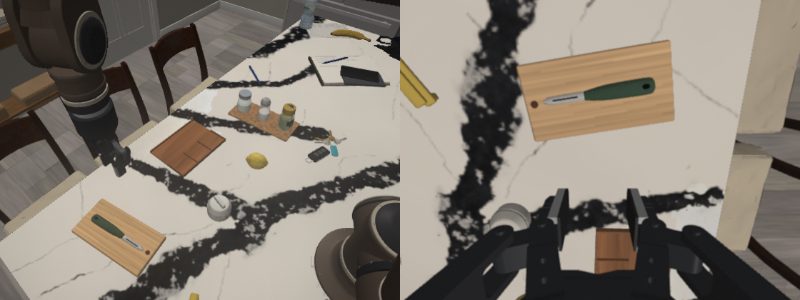

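The peeler lies along the board (wrist px 543,101 to 656,86). I'll check its centring with numbers before restoring the containers.

```bash
python3 - <<'E'
from h import *
import pickle
im=pickle.load(open("wrist3.pkl","rb")); hsv=cv2.cvtColor(im["image"],cv2.COLOR_BGR2HSV)
m=cv2.morphologyEx(cv2.inRange(hsv,(8,70,60),(25,220,255)),cv2.MORPH_CLOSE,np.ones((5,5)))
c=max(cv2.findContours(m[:230],0,1)[0],key=cv2.contourArea); h=cv2.convexHull(c)[:,0]
print(cv2.minAreaRect(np.array([onz(im,*p,14)[:2] for p in h.astype(float)],np.float32)))
a=onz(im,143*1.4,101*1.4,20)[:2];b=onz(im,256*1.4,86*1.4,24)[:2];print(a,b,(a+b)/2,np.linalg.norm(a-b),np.degrees(np.arctan2(*(b-a)[::-1])))
E
```

```text
((529.3519287109375, 316.6324462890625), (227.9398956298828, 118.52706909179688), 9.107250213623047)
[446.50756195 305.99126797] [615.44510099 328.37032727] [530.97633147 317.18079762] 170.41336330299953 7.546004387936862
```

The peeler is within about 2 mm and 2° of the board's centre and axis. Now the containers go back.

```bash
python3 - <<'E'
from h import *
import pickle
bot.move_straight([500,0,253],v=300,rotation=Q)
for n in("spice","shaker","jar"):
    a,z,b=OBJ[n]
    if not transfer(b,a,z): break
else:
    o=[]
    for i,p in enumerate([[600,60,253],[600,-60,253]]):
        bot.move_straight(p,v=200,rotation=Q); im=vision.get_image("wrist"); pickle.dump(im,open(f"v{i}.pkl","wb"))
        o.append(im["image"]); 
    a=[o[0][170:370,200:360],o[1][50:280,190:350]]
    out=np.zeros((600,800,3),np.uint8)
    for k,c in enumerate(a):
        c=cv2.resize(c,None,fx=2.5,fy=2.5,interpolation=cv2.INTER_CUBIC); out[:c.shape[0],400*k:400*k+400]=c[:600]
    cv2.imwrite("pics/crop4.png",out); cv2.imwrite("pics/s4.png",np.array(vision.get_image("scene")["image"]))
E
```

```text
down False 
w 42.6 35.0
held 42.4
set True [561.1  27.   88.8]
t 41.7
down False 
w 38.2 35.1
held 38.1
set True [561.6 -39.5  61.2]
t 49.1
down False 
w 47.8 36.0
held 47.9
set True [ 558.2 -107.    63. ]
t 55.8
```

View pics/crop4.png

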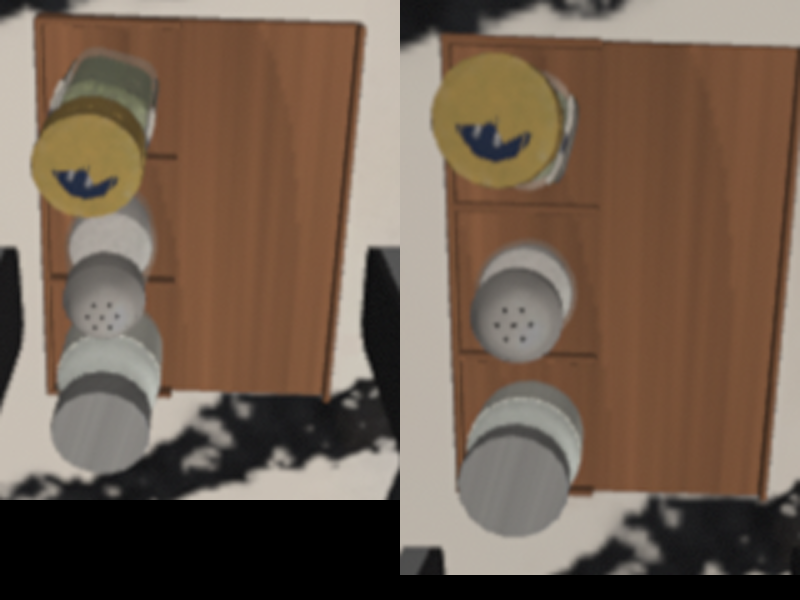

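View pics/s4.png

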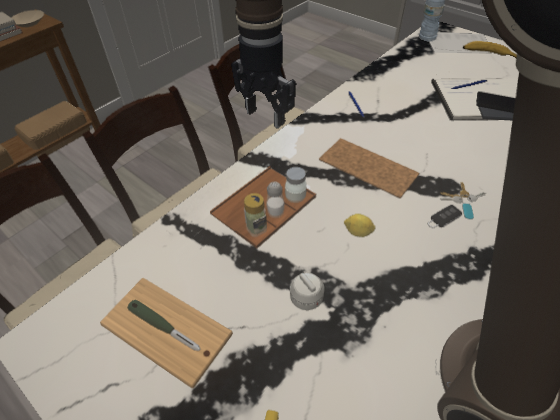

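All three tops are within 1–3 mm of their starting pixels, such as spice at (88,168) and shaker at (102,318). The peeler is on the board, and the lemon and timer are unmoved (scene 360,225 and 307,291).

```bash
python3 -c "
from h import *
bot.dwell(0.5); print(bot.close_job())"
```

```text
the job is handed in; nothing more can be done
None
```

The job is handed in: the peeler lies along the middle of the cutting board, all three containers stand upright back in their original caddy stalls, and the lemon and timer look unmoved; the hand-in returned no verdict.

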